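Pry the retaining ring off the tube shaker's spindle

ROBOT

A 6-joint arm with a two-finger parallel gripper is mounted at the origin on the work surface. World frame = base frame: x ahead of the robot, y to its left, z up, the work surface at z = 0. Lengths are in m, angles in rad, forces in N, time in s.
With the tool pointing down it reaches from about 0.375 to 0.975 m from the base axis. Payload 3.8 kg.
Tool frame: the origin (TCP) lies at the centre of the arm's flange, where the gripper is bolted on; the fingertips stand 166 mm ahead of it and the grasp point (between the pads) lies 147 mm ahead of it; y points along the fingers, x is the direction in which the jaws open and shut, and the axes are right-handed (so a half turn about y gives the same grasp; the last joint's range is limited). The gripper opens to 88 mm and grips with 3 to 60 N. Pads are 18 mm wide; open, the fingers measure 123 mm over their backs; the gripper's body (75 mm by 187 mm) begins 45 mm behind the grasp point.
Start: joints at [-1.337, 0.264, 1.604, -0, 1.274, -0.037], TCP at [0.181, -0.65, 0.405] pointing down, gripper open.
Joint ranges: [-2.63, 2.63], [-0.94, 2.18], [0.31, 2.57], [-1.31, 4.45], [0, 2.66], [-2.55, 2.55]. Speed limits (rad/s): [2.57, 2.57, 3.14, 3.14, 3.14, 3.14].

INTERFACE

Orientations are given as a unit quaternion [x, y, z, w].
In Python, from station import bot gives the robot as it stands. The module is installed in compiled form; this text tells all that it offers. Calls block until the motion is done:
- bot.move_pose(position, orientation): joint-space move of the TCP to a pose.
- bot.movel(position, rot=None, rate=0.15): straight line of the TCP; rot=None keeps the orientation; rate is the mean speed in m/s.
- bot.move_j(angles): joint-space move.
- bot.grip(opening, grasp_force=None): opening from 0.0 (shut) to 1.0 (fully open); grasp_force is the grip in N (None keeps the last); returns when the fingers have stopped.
- bot.hold(seconds).
- bot.inverse_kinematics(position, orientation): joint angles nearest the present ones, or None.
- bot.sense(): the state.
- bot.camera(name): name is "scene" or "side" or "wrist"; returns (picture, depth): 400x640x3 uint8, blue, green, red; 400x640 float32, m along the optical axis (not along the pixel's ray), 0 where there is no reading.
- bot.camera_info(name): a dict with "camera_matrix" (3x3 intrinsics, pixels), "dist" ([k1, k2, p1, p2, k3] as OpenCV has them; the pictures are not rectified), "view" (4x4, takes a point from world to camera coordinates); the wrist camera has in their place "hand_eye" (4x4, takes a point from camera to tool coordinates, whose origin is the TCP and whose axes are the tool frame's). Camera axes: x right, y down, z forward; pixel columns grow to the right and rows downward; lengths in m; the calibration is good to about 2 mm. A picture is of the moment at which its call begins: read the wrist's pose just before it. camera_info takes no time and is no camera call.
A pose or a line that the arm cannot do raises bot.IKError and nothing moves.
- bot.job_done(): hands the job in, once; it reports no verdict.
The state is a dict: "time_s": time; "joints": joint angles; "joint_velocities": joint speeds; "joint_torque": joint torques, N m; "ee_pos": TCP position; "tool_rot": TCP orientation; "contact_force": force on the tool from outside, world axes, zero at the start; "torque": the same for the moment, N m; "grip_width": opening from 0.0 (shut) to 1.0 (fully open).
Only numpy, scipy, OpenCV 4.12 (cv2) and the standard library are available. Lean on these libraries where they do the work, as an engineer would, in place of code of your own. Each camera call takes 0.05 s, during which the arm holds its last target.

TASK

Free the shaker's tray for cleaning: take the hooked pick from its stand, feel its hook down to the tray inside the window of the spring retaining ring, and pull on the ring's bridge to pry the ring out of the groove in the spindle, gently, without leaning on the tray or straining the ring and without touching the ring with your fingers. Leave the ring lying flat in the tray, off the spindle, hang the pick back in its stand, and leave the bowl and the two jars alone.

Things in the scene. Friction and masses are not known exactly. Their poses are not given: they have to be found in the camera images.
- shaker: Fixed white tube shaker, housing 210 x 210 mm, carrying a square tray on top, with a vertical steel spindle in the middle. Origin at the centre of its underside on the bench, z up, coaxial with the spindle
- tray_mid (a point): Centre of the tray's floor, 75 mm above the bench. Aluminium tray, 192 x 192 mm inside, square to the shaker's axes, rim 10 mm high and 4 mm thick. On rubber mounts: pressed, it gives about 1 mm per 6 N after the first 1 N, at most 4 mm; more than about 10 N there or on the spindle is leaning on it
- spindle (a point): Point on the spindle axis, 6.5 mm above the tray floor, at the top of the spindle's shoulder on which the ring rests. Upward from the tray floor: shoulder 28 mm in diameter, 6.5 mm high; groove with a core 16 mm in diameter, 4.5 mm high; head 26 mm in diameter, 6 mm high
- ring: Dark steel spring retaining ring, flat horseshoe 3 mm thick, about 30 g, in the groove at the start. Origin on its underside, on the spindle axis when seated; z up; +x points to its closed end (bridge), the only way it comes off. Rails at y = 11 to 16 mm either side from the bridge to x = 6 mm, then two sprung prongs to x = -10 mm that grip the core
- ring_bridge (a point): On the ring's underside, inner edge of the bridge: ring x = 33 mm; the bridge runs to x = 39. From the spindle head (x = 13) to here is a window open from above, 22 mm wide. The bridge sags to 5 to 6.5 mm over the tray floor. The prongs let go after some 7 mm of pull, at about 4 to 10 N; from 24 mm on the ring is off the shoulder and drops onto the tray. Over about 20 N would bend it
- pick: Hooked pick, about 60 g, hung upright by its flange. Origin on the shank axis at the flange's underside; z up the handle, +x the way the hook points. Black flange 4 mm thick, x = -18 to 28 mm (longer on the hook side), 36 mm wide. Wooden handle 24 mm in x, 16 mm in y, from z = 4 to 59 mm, on the shank axis. Below it a collar 9 mm in diameter to z = -14 mm, then the steel shank with the hook
- pick_collar (a point): Foot of the pick's collar, on the shank axis, 14 mm below the flange's underside. From it the steel shank, 5 mm in diameter, slides like a telescope and is stuck by friction (60 N) at a length that is not measured: its foot is 38 to 58 mm below the flange's underside. At the foot a horizontal toe, 5 mm thick, reaches to 9.5 mm from the shank axis in pick +x
- stand: Fixed grey plastic stand for the pick, 80 x 80 mm, 78 mm high, open at front and back. Origin at the centre of its underside, z up
- stand_hole (a point): Centre of the square hole, 28 x 28 mm, in the stand's 6 mm top plate, at the plate's top, 78 mm above the bench. Hook and shank hang through it, the flange rests on the plate
- bowl: Loose steel bowl, 110 mm in diameter, 50 mm high; origin at the centre of its underside. Bystander
- jar_a: Loose sample jar with red cap, 48 mm in diameter, 56 mm high; origin at the centre of its underside. Bystander
- jar_b: Another jar like jar_a. Bystander
Things that resemble listed ones, but are neither listed nor needed, are in the scene too. Of the things that look like the stand, take the one that is farthest from the robot's base at the start. Leave any pink or yellow look-alike of the pick alone.

How it is judged:
By the outcome, as a careful person would: the job done as asked, in the order asked, and still so for the second after the job is handed in, with the robot touching nothing.
It also fails if it takes over 64 s, if anything falls off the work surface, if the arm or the gripper's body presses on something with over 40 N, if the wrist force passes 120 N, or if a joint passes its speed limit or range.

## Working session

There is one attempt and no reset: what is moved stays moved. The work goes in short steps, each a Python script; the robot and the scene stay as the last script left them, time stands still between calls to the robot, and variables do not carry over. Pictures are saved under pics/ and viewed, and the job is handed in when it is done.

```bash
mkdir -p pics; ls; python3 - <<'E'
from station import bot
import cv2,numpy as np
s=bot.sense();print({k:np.round(v,3).tolist() for k,v in s.items()})
for n in("scene","side","wrist"):
    p,d=bot.camera(n);cv2.imwrite(f"pics/{n}0.png",p);np.save(f"{n}0.npy",d)
    i=bot.camera_info(n);print(n,{k:np.round(v,4).tolist() for k,v in i.items()})
E
```

```text
pics
{'time_s': 0.0, 'joints': [-1.337, 0.265, 1.605, -0.0, 1.274, -0.037], 'joint_velocities': [-0.0, 0.0, -0.0, -0.0, 0.0, -0.002], 'joint_torque': [0.0, -50.212, -35.688, 0.073, 0.029, -0.0], 'ee_pos': [0.18, -0.65, 0.403], 'tool_rot': [-0.562, 0.429, -0.427, 0.563], 'contact_force': [0.323, 0.706, -0.536], 'torque': [0.0, 0.011, -0.006], 'grip_width': 1.0}
scene {'camera_matrix': [[448.3225, 0.0, 321.894], [0.0, 448.3225, 193.1912], [0.0, 0.0, 1.0]], 'dist': [0.0363, 0.0, 0.0, 0.0, 0.0], 'view': [[0.72, 0.6937, 0.0192, -0.2912], [0.4875, -0.4858, -0.7255, -0.2051], [-0.494, 0.5317, -0.6879, 1.6177], [0.0, 0.0, 0.0, 1.0]]}
side {'camera_matrix': [[510.7351, 0.0, 316.8393], [0.0, 510.7351, 198.0903], [0.0, 0.0, 1.0]], 'dist': [-0.1702, 0.0, 0.0, 0.0, 0.0], 'view': [[-0.9699, -0.2432, -0.0142, 0.4827], [-0.1545, 0.6591, -0.7361, 0.1795], [0.1884, -0.7117, -0.6768, 1.2129], [0.0, 0.0, 0.0, 1.0]]}
wrist {'camera_matrix': [[299.3867, 0.0, 322.3187], [0.0, 299.3867, 197.2766], [0.0, 0.0, 1.0]], 'dist': [-0.0558, 0.0, 0.0, 0.0, 0.0], 'hand_eye': [[1.0, -0.0007, 0.0003, 0.0002], [-0.0005, -0.294, 0.9558, 0.02], [-0.0006, -0.9558, -0.294, 0.0754], [0.0, 0.0, 0.0, 1.0]]}
```

View pics/scene0.png

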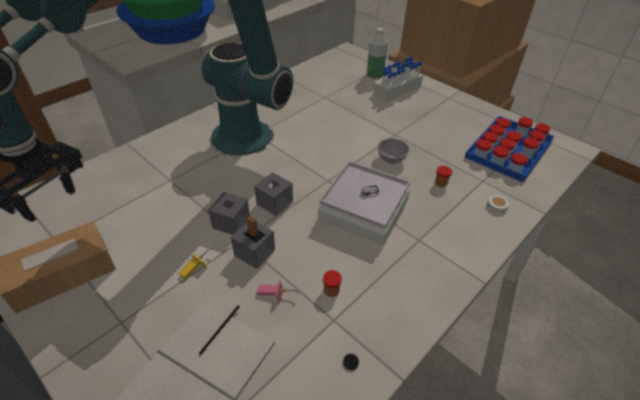

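View pics/side0.png

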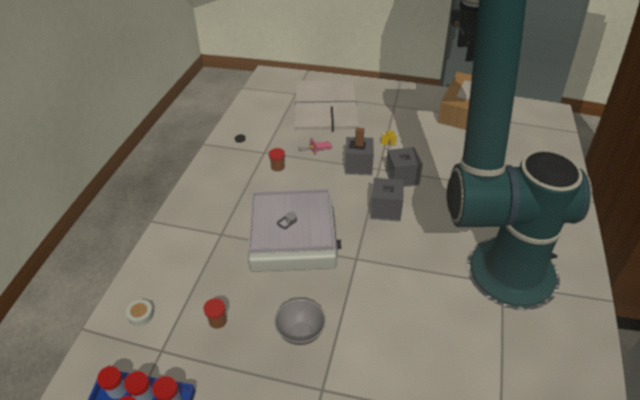

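View pics/wrist0.png

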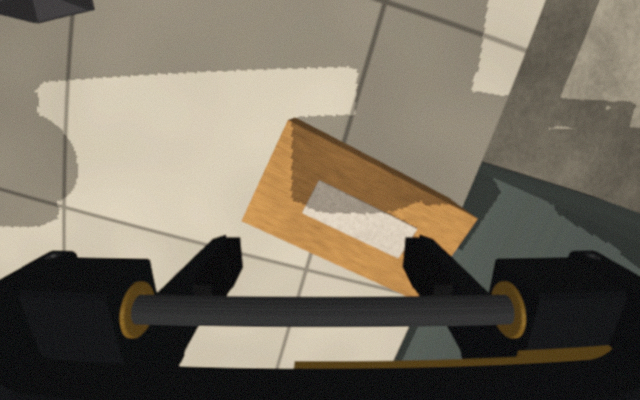

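```bash
cat > h.py <<'E'
from station import bot
import cv2,numpy as np
from scipy.spatial.transform import Rotation as R
INF={n:bot.camera_info(n) for n in("scene","side","wrist")}
def shot(n,save=None):
    s=bot.sense(); p,d=bot.camera(n)
    if save: cv2.imwrite(f"pics/{save}.png",p)
    if n=="wrist":
        T=np.eye(4);T[:3,:3]=R.from_quat(s["tool_rot"]).as_matrix();T[:3,3]=s["ee_pos"]
        C=T@INF[n]["hand_eye"]
    else: C=np.linalg.inv(INF[n]["view"])
    return p,d,C
def ray(n,C,uv):
    k=INF[n];x=cv2.undistortPoints(np.array([[uv]],float),np.array(k["camera_matrix"]),np.array(k["dist"]))[0,0]
    return C[:3,3],C[:3,:3]@np.array([x[0],x[1],1.])
def onz(n,C,uv,z):
    o,v=ray(n,C,uv);return o+v*(z-o[2])/v[2]
def dep(n,C,uv,d):
    o,v=ray(n,C,uv);return o+v*d[int(round(uv[1])),int(round(uv[0]))]
def proj(n,C,P):
    k=INF[n];V=np.linalg.inv(C);return cv2.projectPoints(np.atleast_2d(np.array(P,float)),cv2.Rodrigues(V[:3,:3])[0],V[:3,3],np.array(k["camera_matrix"]),np.array(k["dist"]))[0][:,0]
def tri(rs):
    A=0;b=0
    for o,v in rs:
        v=v/np.linalg.norm(v);M=np.eye(3)-np.outer(v,v);A=A+M;b=b+M@o
    return np.linalg.solve(A,b)
def quat(ang,tilt=0):
    """fingers down, jaw (tool x) along world dir ang; tool z = x cross y"""
    x=np.array([np.cos(ang),np.sin(ang),0]);y=np.array([0,0,-1.]);z=np.cross(x,y)
    return R.from_matrix(np.c_[x,y,z]).as_quat()
E
python3 - <<'E'
from h import *
from scipy.ndimage import median_filter
for n,pts in dict(scene=dict(pickstand=(253,243),st2=(228,212),st3=(273,192),handle=(252,222),ring=(370,190),bowl=(393,150),jarA=(332,282),jarB=(443,175),pink=(270,291),yel=(193,263),shf=(365,205)),
 side=dict(handle=(359,135),flange=(359,143),st2=(403,160),st3=(387,190),ring=(287,220),bowl=(300,320),j=(277,156),j2=(215,312),pink=(317,145),yel=(388,137),floor=(290,205),white=(138,311))).items():
    d=np.load(n+"0.npy");C=np.linalg.inv(INF[n]["view"])
    for k,uv in pts.items(): P=dep(n,C,uv,d);print(n,k,P.round(3),np.hypot(P[0],P[1]).round(3))
p=cv2.imread("pics/scene0.png");cv2.imwrite("pics/c1.png",cv2.resize(p[150:320,160:430],None,fx=2.9,fy=2.9,interpolation=2))
p=cv2.imread("pics/side0.png");cv2.imwrite("pics/c2.png",cv2.resize(p[110:290,220:440],None,fx=3.2,fy=3.2,interpolation=2))
E
```

```text
scene pickstand [ 0.471 -0.328  0.076] 0.574
scene st2 [ 0.334 -0.303  0.073] 0.451
scene st3 [ 0.367 -0.166  0.08 ] 0.403
scene handle [ 0.461 -0.316  0.139] 0.559
scene ring [0.558 0.042 0.077] 0.559
scene bowl [0.445 0.313 0.013] 0.544
scene jarA [ 0.689 -0.261  0.055] 0.737
scene jarB [0.66  0.279 0.052] 0.716
scene pink [ 0.583 -0.372  0.024] 0.692
scene yel [ 0.375 -0.455  0.022] 0.589
scene shf [ 0.587 -0.016  0.076] 0.587
side handle [ 0.449 -0.3    0.122] 0.54
side flange [ 0.448 -0.299  0.095] 0.538
side st2 [ 0.317 -0.266  0.082] 0.414
side st3 [ 0.346 -0.177  0.043] 0.389
side ring [0.564 0.031 0.081] 0.564
side bowl [0.472 0.255 0.009] 0.537
side j [ 0.674 -0.235  0.057] 0.714
side j2 [0.643 0.312 0.058] 0.714
side pink [ 0.585 -0.353  0.025] 0.683
side yel [ 0.38  -0.445  0.025] 0.585
side floor [ 0.573 -0.026  0.076] 0.574
side white [0.83  0.333 0.022] 0.895
```

View pics/c1.png

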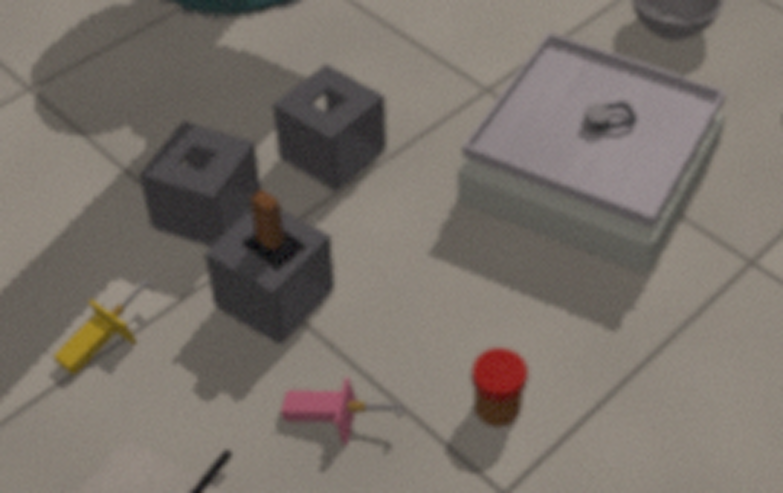

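View pics/c2.png

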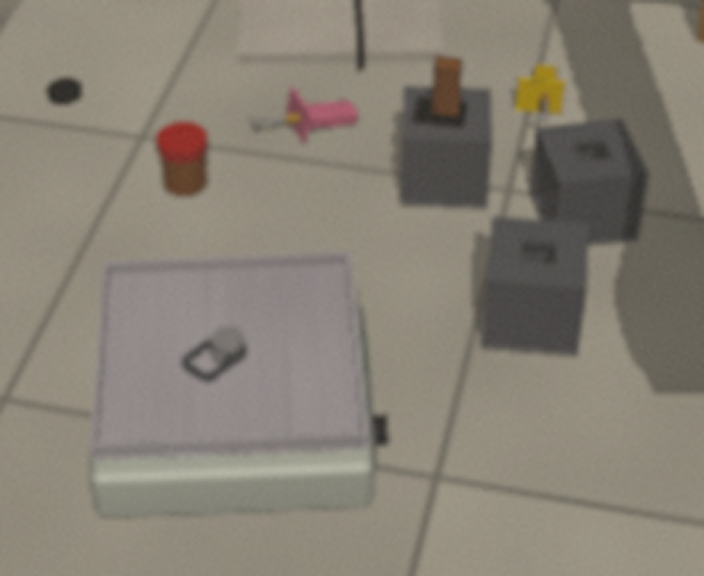

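```bash
python3 - <<'E'
from h import *
s=bot.sense();M=R.from_quat(s["tool_rot"]).as_matrix();print(M.round(2))
for P in([.45,-.31,.40],[.563,.035,.40]):
  for a in np.arange(-180,180,30):
    q=bot.inverse_kinematics(P,quat(np.radians(a)));print(P,a,None if q is None else np.round(q,2))
E
```

```text
[[ 0.27 -0.    0.96]
 [-0.96  0.    0.27]
 [-0.   -1.    0.  ]]
[0.45, -0.31, 0.4] -180 [-0.65  0.02  1.89 -0.    1.23  2.49]
[0.45, -0.31, 0.4] -150 [-0.65  0.02  1.89 -0.    1.23  1.97]
[0.45, -0.31, 0.4] -120 [-0.65  0.02  1.89 -0.    1.23  1.45]
[0.45, -0.31, 0.4] -90 [-0.65  0.02  1.89 -0.    1.23  0.92]
[0.45, -0.31, 0.4] -60 [-0.65  0.02  1.89  0.    1.23  0.4 ]
[0.45, -0.31, 0.4] -30 [-0.65  0.02  1.89 -0.    1.23 -0.13]
[0.45, -0.31, 0.4] 0 [-0.65  0.02  1.89 -0.    1.23 -0.65]
[0.45, -0.31, 0.4] 30 [-0.65  0.02  1.89 -0.    1.23 -1.17]
[0.45, -0.31, 0.4] 60 [-0.65  0.02  1.89  0.    1.23 -1.7 ]
[0.45, -0.31, 0.4] 90 [-0.65  0.02  1.89 -0.    1.23 -2.22]
[0.45, -0.31, 0.4] 120 None
[0.45, -0.31, 0.4] 150 None
[0.563, 0.035, 0.4] -180 None
[0.563, 0.035, 0.4] -150 None
[0.563, 0.035, 0.4] -120 [ 0.02  0.06  1.85 -0.    1.23  2.11]
[0.563, 0.035, 0.4] -90 [ 0.02  0.06  1.85 -0.    1.23  1.59]
[0.563, 0.035, 0.4] -60 [0.02 0.06 1.85 0.   1.23 1.07]
[0.563, 0.035, 0.4] -30 [ 0.02  0.06  1.85 -0.    1.23  0.54]
[0.563, 0.035, 0.4] 0 [ 0.02  0.06  1.85 -0.    1.23  0.02]
[0.563, 0.035, 0.4] 30 [ 0.02  0.06  1.85 -0.    1.23 -0.51]
[0.563, 0.035, 0.4] 60 [ 0.02  0.06  1.85  0.    1.23 -1.03]
[0.563, 0.035, 0.4] 90 [ 0.02  0.06  1.85 -0.    1.23 -1.55]
[0.563, 0.035, 0.4] 120 [ 0.02  0.06  1.85 -0.    1.23 -2.08]
[0.563, 0.035, 0.4] 150 None
```

```bash
python3 - <<'E'
from h import *
import pickle
out={}
for nm,T,a in(("p",[.45,-.305],-60),("r",[.567,.04],-30)):
    ar=np.radians(a);z=np.array([-np.sin(ar),np.cos(ar)]);x=np.array([np.cos(ar),np.sin(ar)])
    for i,(dx,h) in enumerate(((-.05,.38),(.05,.38))):
        hh=h if nm=="p" else h-.04
        P=np.r_[np.array(T)-.055*z+dx*x,hh]
        bot.move_pose(P,quat(ar)); bot.hold(.15)
        p,d,C=shot("wrist",f"w_{nm}{i}"); out[nm+str(i)]=(p,d,C)
    print(bot.sense()["time_s"])
pickle.dump(out,open("w.pkl","wb"))
E
```

```text
2.5583
4.925
```

View pics/w_p0.png

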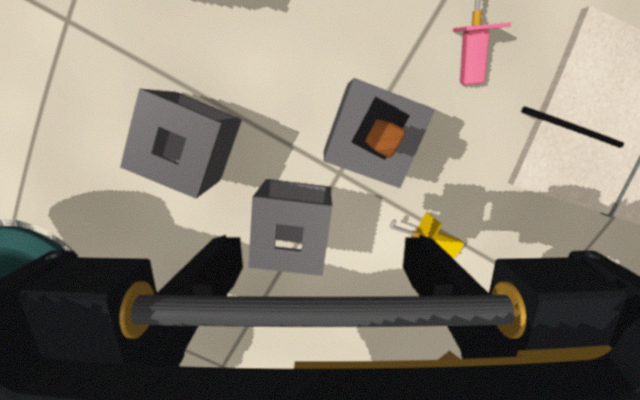

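View pics/w_p1.png

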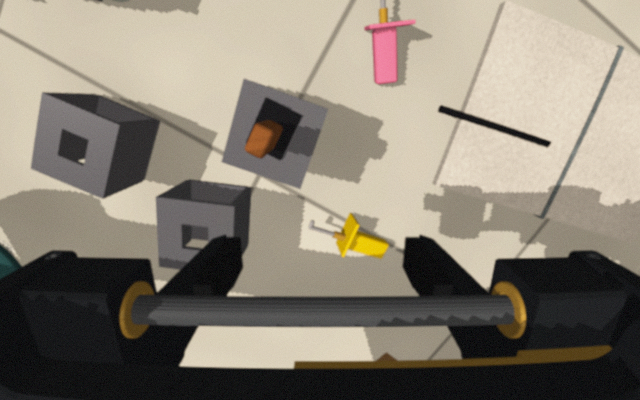

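View pics/w_r0.png

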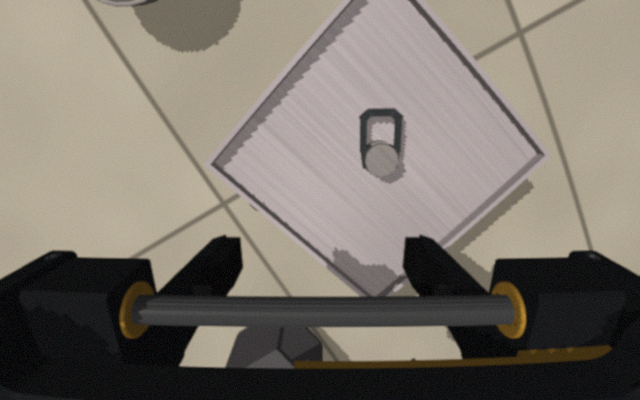

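View pics/w_r1.png

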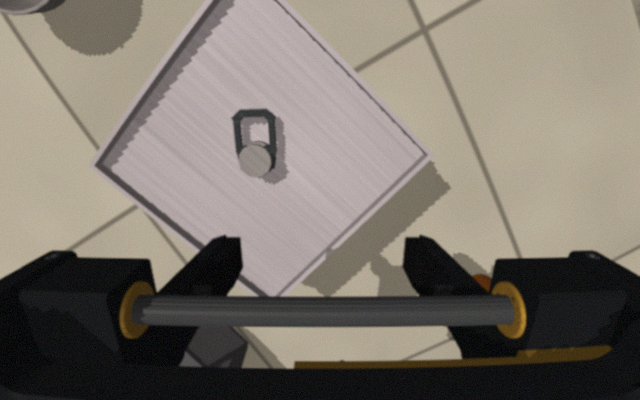

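```bash
python3 - <<'E'
import cv2,numpy as np
a=[]
for n,(u,v) in dict(w_p0=(380,133),w_p1=(272,133),w_r0=(381,140),w_r1=(258,140)).items():
    p=cv2.imread(f"pics/{n}.png")[v-65:v+65,u-65:u+65];p=cv2.convertScaleAbs(p,alpha=1.4,beta=20) if 'p' in n[2] else p
    a.append(cv2.resize(p,(400,400),interpolation=cv2.INTER_CUBIC))
cv2.imwrite("pics/z1.png",np.hstack(a[:2]));cv2.imwrite("pics/z2.png",np.hstack(a[2:]))
E
```

```text
(no output)
```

View pics/z1.png

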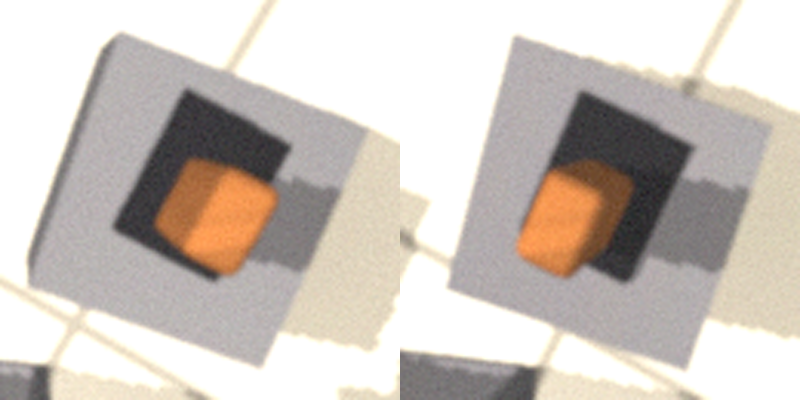

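View pics/z2.png

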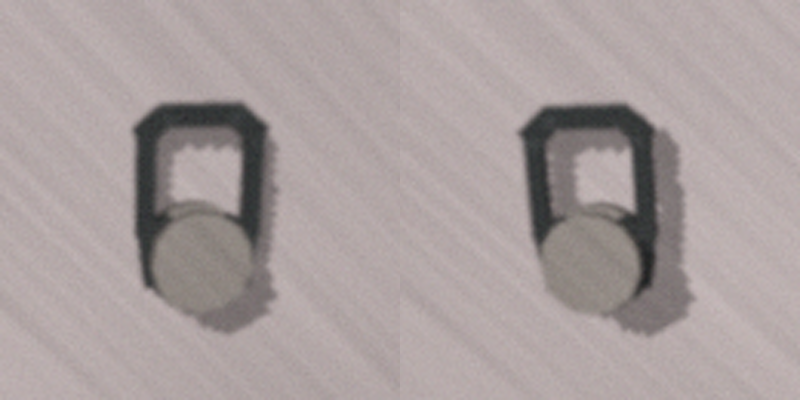

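```bash
python3 - <<'E'
from h import *
import pickle
o=pickle.load(open("w.pkl","rb"))
def zoom(k,c): return (np.array(c,float)*130/400-.5+.1625)
# handle top face
res=[]
for k in("p0","p1"):
    p,d,C=o[k];h=cv2.cvtColor(cv2.GaussianBlur(p,(3,3),0),cv2.COLOR_BGR2HSV)
    win=np.zeros(p.shape[:2],np.uint8);win[90:180,220:430]=1
    orange=((h[...,0]>4)&(h[...,0]<20)&(h[...,1]>130)&(win>0))
    V=h[...,2];t,_=cv2.threshold(V[orange].reshape(-1,1),0,255,cv2.THRESH_OTSU)
    top=(orange&(V>t)).astype(np.uint8)
    top=cv2.morphologyEx(top,cv2.MORPH_OPEN,np.ones((3,3),np.uint8))
    c=max(cv2.findContours(top,0,1)[0],key=cv2.contourArea)
    r=cv2.minAreaRect(c);print(k,t,r,top.sum())
    res.append((C,r))
P=tri([ray("wrist",C,r[0]) for C,r in res]);print("handle top",P)
for C,r in res:
    b=cv2.boxPoints(r);w=np.array([onz("wrist",C,x,P[2]) for x in b]);print(w.round(4).tolist(),"ctr",w.mean(0).round(4));e=w[1]-w[0];f=w[2]-w[1]
    for g in(e,f):print(np.linalg.norm(g),np.degrees(np.arctan2(g[1],g[0])))
F0={k:np.array(v) for k,v in dict(tA=(188,90),tB=(290,148),bB=(215,280),bA=(115,228)).items()}
F1=dict(tA=(182,90),tB=(292,148),bB=(228,283))
off=dict(p0=(380-65,133-65),p1=(272-65,133-65),r0=(381-65,75),r1=(258-65,75))
def px(k,c): return zoom(k,c)+np.array(off[k])
for n in("tA","tB","bB"):
    print(n,tri([ray("wrist",o["p0"][2],px("p0",F0[n])),ray("wrist",o["p1"][2],px("p1",F1[n]))]).round(4))
F=np.array([onz("wrist",o["p0"][2],px("p0",F0[n]),.082) for n in("tA","tB","bB","bA")]);print("flange p0",F.round(4).tolist(),F.mean(0))
F=np.array([onz("wrist",o["p1"][2],px("p1",F1[n]),.082) for n in("tA","tB","bB")]);print("flange p1",F.round(4).tolist(),(F[0]+F[2])/2)
# stand top corners
S0=dict(a=(122,33),b=(367,127),c=(262,367),d=(30,283));S1=dict(a=(115,37),b=(371,127),c=(290,368),d=(50,288))
Q=[tri([ray("wrist",o["p0"][2],px("p0",S0[n])),ray("wrist",o["p1"][2],px("p1",S1[n]))]) for n in"abcd"]
print("stand",np.round(Q,4).tolist(),np.mean(Q,0)); 
# head
hd=[]
for k,c in(("r0",(202,262)),("r1",(191,265))): hd.append(px(k,c))
print("head",tri([ray("wrist",o[k][2],x) for k,x in zip(("r0","r1"),hd)]))
B=dict(inner=[(203,126),(585-400,128)],outer=[(203,102),(583-400,105)],oL=[(136,128),(522-400,130)],oR=[(266,128),(654-400,130)])
for n,(x,y) in B.items(): print(n,tri([ray("wrist",o["r0"][2],px("r0",x)),ray("wrist",o["r1"][2],px("r1",y))]).round(4),onz("wrist",o["r0"][2],px("r0",x),.084).round(4),onz("wrist",o["r1"][2],px("r1",y),.084).round(4))
for k in("r0","r1"):
    for z in(.092,.0935):print(k,onz("wrist",o[k][2],hd[0 if k=="r0" else 1],z).round(4))
E
```

```text
p0 128.0 ((389.09326171875, 139.55438232421875), (18.85917091369629, 29.51244354248047), 30.256441116333008) 525
p1 110.0 ((257.9000244140625, 140.20001220703125), (19.677396774291992, 29.068883895874023), 26.56505012512207) 551
handle top [ 0.44673285 -0.30814168  0.1348857 ]
[[0.4358, -0.3013, 0.1349], [0.4571, -0.3007, 0.1349], [0.4575, -0.315, 0.1349], [0.436, -0.3159, 0.1349]] ctr [ 0.4466 -0.3082  0.1349]
0.021315760708468738 1.5791681484857354
0.014303994762709523 -88.55950615167463
[[0.4353, -0.3009, 0.1349], [0.4573, -0.3009, 0.1349], [0.4581, -0.3152, 0.1349], [0.4359, -0.3155, 0.1349]] ctr [ 0.4466 -0.3081  0.1349]
0.02199739526180983 -0.03138136670932111
0.014223118874071846 -86.90441561395579
tA [ 0.4734 -0.2902  0.0814]
tB [ 0.4749 -0.3255  0.0798]
bB [ 0.4304 -0.3278  0.0804]
flange p0 [[0.4731, -0.2902, 0.082], [0.4746, -0.325, 0.082], [0.4306, -0.3273, 0.082], [0.4287, -0.2926, 0.082]] [ 0.45177104 -0.30878648  0.082     ]
flange p1 [[0.4737, -0.2902, 0.082], [0.4752, -0.3256, 0.082], [0.4306, -0.3279, 0.082]] [ 0.45214395 -0.30904914  0.082     ]
stand [[0.4771, -0.2659, 0.0785], [0.4918, -0.3427, 0.0778], [0.4144, -0.3578, 0.0748], [0.4003, -0.2797, 0.0756]] [ 0.44593079 -0.31150222  0.07666756]
head [0.55390607 0.0236528  0.09049714]
inner [0.5701 0.0527 0.0855] [0.5703 0.0525 0.084 ] [0.5698 0.0529 0.084 ]
outer [0.5727 0.0577 0.0852] [0.5729 0.0576 0.084 ] [0.5724 0.0577 0.084 ]
oL [0.5557 0.0604 0.0835] [0.5556 0.0604 0.084 ] [0.5559 0.0605 0.084 ]
oR [0.5841 0.0439 0.0822] [0.5838 0.0442 0.084 ] [0.5844 0.0437 0.084 ]
r0 [0.5538 0.0241 0.092 ]
r0 [0.5537 0.0245 0.0935]
r1 [0.5543 0.0237 0.092 ]
r1 [0.5547 0.0237 0.0935]
```

```bash
python3 - <<'E'
from h import *
a=np.radians(2.5);q=quat(a);X,Y=.4467,-.3084
bot.grip(.65,60)
bot.move_pose([X,Y,.33],q);bot.hold(.1);print(bot.sense()["ee_pos"])
bot.movel([X,Y,.252],rate=.1);bot.hold(.2);s=bot.sense();print(s["ee_pos"],s["contact_force"])
p,d,C=shot("wrist","g0")
bot.grip(0,60);s=bot.sense();print(s["ee_pos"],s["contact_force"],s["torque"],s["grip_width"]*88,s["time_s"])
bot.movel([X,Y,.262],rate=.05);bot.hold(.2);s=bot.sense();print(s["ee_pos"],s["contact_force"],s["grip_width"]*88,s["time_s"])
shot("wrist","g1");shot("side","g1s")
E
```

```text
[ 0.4473534  -0.3076783   0.33008171]
[ 0.44703458 -0.30867024  0.25289065] [0.88580736 0.15840067 0.47338651]
[ 0.44671058 -0.30840562  0.25200307] [-0.05259795  0.11661781  0.35204841] [-0.0196908  -0.07093346 -0.0378001 ] 23.659770223465976 8.6
[ 0.44659525 -0.30831019  0.2618408 ] [-1.06117201 -0.35069339 -0.8864307 ] 23.201653940920018 9.15
```

View pics/g1.png

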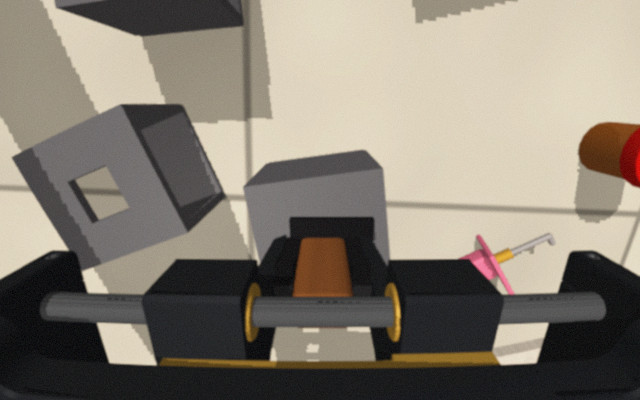

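```bash
python3 - <<'E'
from h import *
a=np.radians(2.5);X,Y=.4467,-.3084
bot.movel([X,Y,.345],rate=.15)
ar=np.radians(60.7);u=np.array([np.cos(ar),np.sin(ar)]);sp=np.array([.5541,.0239])
P=sp+.0195*u
bot.move_pose([*P,.345],quat(ar));bot.hold(.3)
s=bot.sense();print(s["ee_pos"],s["contact_force"],s["grip_width"]*88,s["time_s"])
shot("wrist","t1")
p,d,C=shot("scene");cv2.imwrite("pics/t1s.png",cv2.resize(p[120:240,310:430],None,fx=4,fy=4,interpolation=2))
p,d,C=shot("side");cv2.imwrite("pics/t1d.png",cv2.resize(p[120:270,220:370],None,fx=4,fy=4,interpolation=2))
E
```

```text
[0.56365091 0.04001784 0.34503636] [-0.78867108 -1.0896445  -0.02087244] 23.63315220498921 11.625
```

View pics/t1.png

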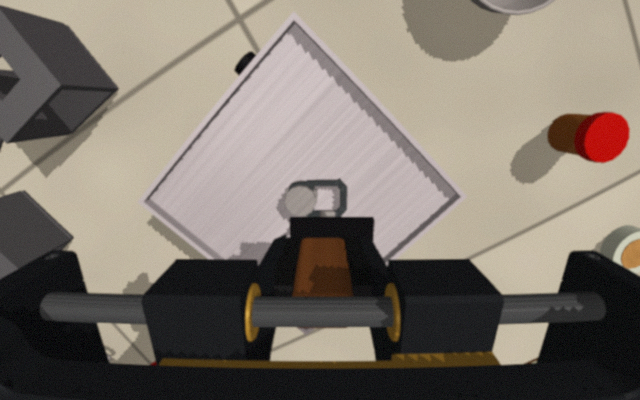

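View pics/t1s.png

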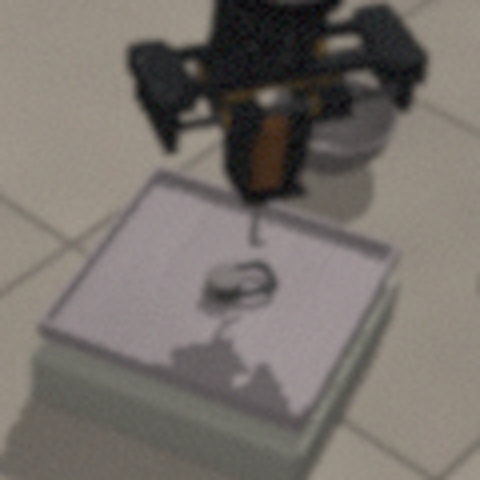

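View pics/t1d.png

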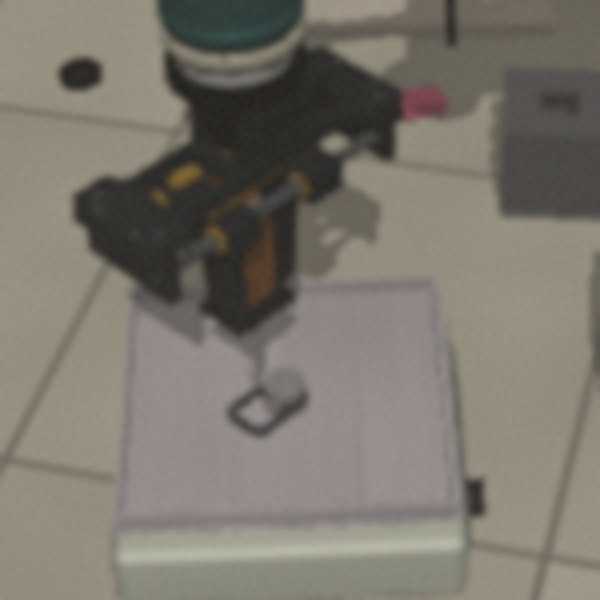

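```bash
cat >> h.py <<'E'
def fz(n=10,dt=.01):
    F=[];E=[]
    for _ in range(n):
        s=bot.sense();F.append(s["contact_force"]);E.append(s["ee_pos"]);bot.hold(dt)
    return np.mean(F,0),np.std(F,0),np.mean(E,0)
E
python3 - <<'E'
from h import *
for L in(.038,.043,.048,.053,.058):
    z=.345-.174-L
    ar=np.radians(60.7);u=np.array([np.cos(ar),np.sin(ar),0]);B=np.array([.5636,.0409,z])
    for n,o,k in(("scene",(310,120),4),("side",(220,120),4)):
        C=np.linalg.inv(INF[n]["view"]);print(L,n,((proj(n,C,[B,B+.0095*u])-o)*k).round(0).tolist())
s=[bot.sense()["contact_force"].copy() if hasattr(bot.sense()["contact_force"],"copy") else bot.sense()["contact_force"] for _ in range(3)];print(s,bot.sense()["time_s"])
print(*fz(15))
E
```

```text
0.038 scene [[253.0, 227.0], [266.0, 224.0]]
0.038 side [[259.0, 349.0], [247.0, 357.0]]
0.043 scene [[253.0, 232.0], [265.0, 230.0]]
0.043 side [[259.0, 355.0], [247.0, 363.0]]
0.048 scene [[252.0, 237.0], [264.0, 235.0]]
0.048 side [[260.0, 361.0], [248.0, 369.0]]
0.053 scene [[251.0, 243.0], [264.0, 240.0]]
0.053 side [[260.0, 367.0], [248.0, 376.0]]
0.058 scene [[250.0, 248.0], [263.0, 245.0]]
0.058 side [[260.0, 373.0], [249.0, 382.0]]
[array([-0.88523394,  0.88541707, -0.32151328]), array([-0.88523394,  0.88541707, -0.32151328]), array([-0.88523394,  0.88541707, -0.32151328])] 11.775
[ 0.03909214 -0.01602288 -0.43253849] [0.48615597 0.59718707 0.48569169] [0.56366223 0.04062939 0.34505737]
```

```bash
python3 - <<'E'
from h import *
s=bot.sense()
ar=np.radians(60.7);u=np.array([np.cos(ar),np.sin(ar)]);sp=np.array([.5541,.0239]);P=sp+.0195*u
bot.movel([*P,.315],rate=.06);bot.hold(.2)
print(fz(15),bot.sense()["time_s"])
p,d,C=shot("scene");cv2.imwrite("pics/t2s.png",cv2.resize(p[155:215,340:400],None,fx=8,fy=8,interpolation=2))
p,d,C=shot("side");cv2.imwrite("pics/t2d.png",cv2.resize(p[190:250,255:315],None,fx=8,fy=8,interpolation=2))
p,d,C=shot("wrist");cv2.imwrite("pics/t2w.png",cv2.resize(p[150:260,250:390],None,fx=5,fy=5,interpolation=2))
E
```

```text
(array([ 0.04330365,  0.00136244, -0.55462065]), array([0.50466817, 0.63747202, 0.53819024]), array([0.56385206, 0.04091208, 0.31550674])) 12.875
```

View pics/t2s.png

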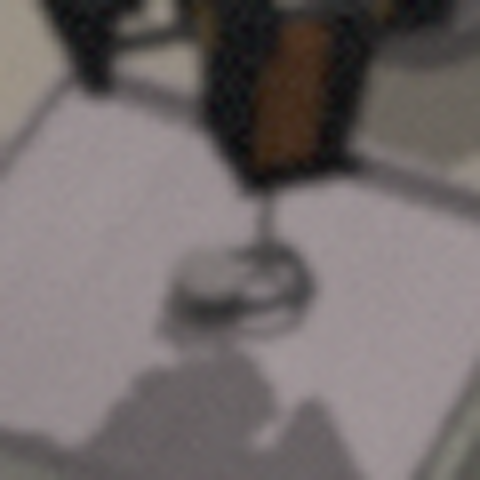

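View pics/t2d.png

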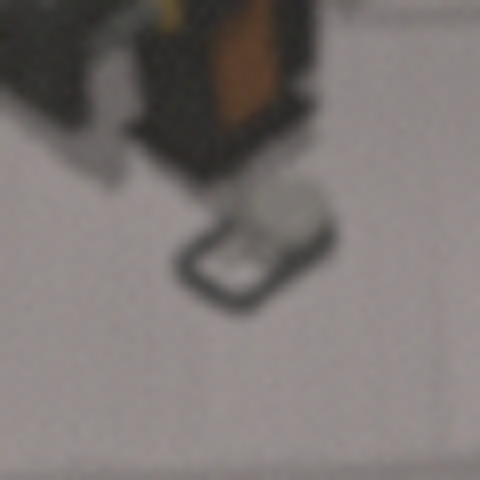

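View pics/t2w.png

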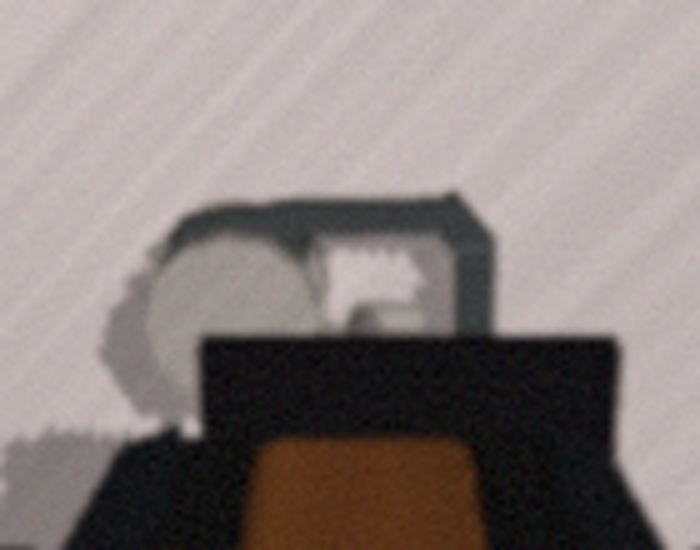

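```bash
python3 - <<'E'
from h import *
ar=np.radians(60.7);u=np.array([np.cos(ar),np.sin(ar)]);sp=np.array([.5541,.0239]);P=sp+.0195*u
bot.movel([*P,.3095],rate=.04);bot.hold(.1)
b=-.5;z=.3095;hit=0
while z>.293:
    F,sd,E=fz(10);print(round(z,4),F.round(2),E.round(4))
    if F[2]-b>1.1:
        F,sd,E=fz(14);print(" re",F.round(2))
        if F[2]-b>1.0: hit=1;break
    z-=.0006;bot.movel([*P,z],rate=.02)
print(hit,z,bot.sense()["time_s"])
p,d,C=shot("wrist");cv2.imwrite("pics/t3w.png",cv2.resize(p[150:260,250:390],None,fx=5,fy=5,interpolation=2))
E
```

```text
0.3095 [-0.13  0.03 -0.34] [0.5636 0.0409 0.3094]
0.3089 [-0.08  0.37 -0.47] [0.5637 0.0409 0.3089]
0.3083 [-0.15  0.19 -0.68] [0.5636 0.0409 0.3083]
0.3077 [-0.06 -0.11 -0.7 ] [0.5636 0.0409 0.3076]
0.3071 [ 0.19 -0.31 -0.49] [0.5636 0.0409 0.3071]
0.3065 [-0.11 -0.27 -0.42] [0.5636 0.0409 0.3065]
0.3059 [ 0.14 -0.18 -0.75] [0.5636 0.0409 0.3058]
0.3053 [-0.19  0.07 -0.5 ] [0.5636 0.0409 0.3053]
0.3047 [-0.01  0.1  -0.6 ] [0.5636 0.0409 0.3047]
0.3041 [ 0.04  0.13 -0.58] [0.5636 0.0409 0.3041]
0.3035 [ 0.15 -0.01  0.36] [0.5637 0.0409 0.3037]
0.3029 [-0.61 -0.27  2.58] [0.5638 0.0409 0.3032]
 re [-0.41 -0.11  2.44]
1 0.3029000000000001 17.275
```

View pics/t3w.png

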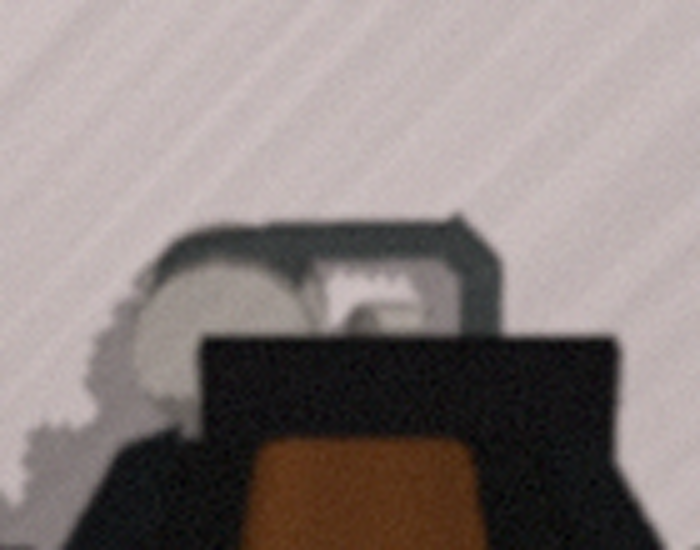

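```bash
python3 - <<'E'
from h import *
ar=np.radians(60.7);u=np.array([np.cos(ar),np.sin(ar)]);sp=np.array([.5541,.0239])
z=.3033;bot.movel([*(sp+.0195*u),z],rate=.02)
x=.0195
while x<.0345:
    x+=.0015;bot.movel([*(sp+x*u),z],rate=.03)
    F,sd,E=fz(8);fu=F[:2]@u;print(round(x*1e3,1),"Fu",round(fu,2),"Fz",round(F[2],2),((E[:2]-sp)@u*1e3).round(2),E[2].round(4))
    if fu<-3 or F[2]>3.5: break
print(bot.sense()["time_s"])
p,d,C=shot("wrist");cv2.imwrite("pics/t4w.png",cv2.resize(p[150:260,250:390],None,fx=5,fy=5,interpolation=2))
E
```

```text
21.0 Fu -1.77 Fz 2.56 20.87 0.3032
22.5 Fu -1.74 Fz 2.54 22.53 0.3032
24.0 Fu -1.41 Fz 2.5 24.13 0.3033
25.5 Fu -1.5 Fz 2.44 25.6 0.3033
27.0 Fu -1.3 Fz 2.59 27.14 0.3033
28.5 Fu -1.46 Fz 2.19 28.56 0.3033
30.0 Fu -1.35 Fz 2.01 30.12 0.3033
31.5 Fu -2.26 Fz 2.46 31.43 0.3033
33.0 Fu -5.11 Fz 2.94 32.64 0.3032
20.425
```

View pics/t4w.png

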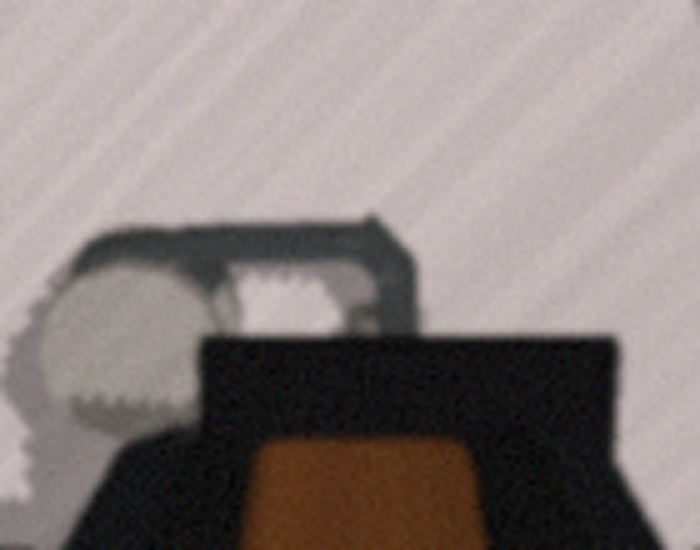

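```bash
python3 - <<'E'
from h import *
ar=np.radians(60.7);u=np.array([np.cos(ar),np.sin(ar)]);sp=np.array([.5541,.0239])
z=.3034;x=.033
while x<.070:
    x+=.001 if x<.046 else .003;bot.movel([*(sp+x*u),z],rate=.03)
    F,sd,E=fz(5);fu=F[:2]@u;print(round(x*1e3,1),"Fu",round(fu,2),"Fz",round(F[2],2),((E[:2]-sp)@u*1e3).round(2),E[2].round(4),round(bot.sense()["grip_width"]*88,1))
    if fu<-14 or F[2]>6 or F[2]<-6: print("stop");break
print(bot.sense()["time_s"])
p,d,C=shot("wrist");cv2.imwrite("pics/t5w.png",cv2.resize(p[130:260,180:390],None,fx=3.8,fy=3.8,interpolation=2))
E
```

```text
34.0 Fu -5.33 Fz 2.75 33.51 0.3032 23.4
35.0 Fu -5.93 Fz 3.01 34.39 0.3031 23.6
36.0 Fu -6.33 Fz 3.35 35.27 0.3031 23.8
37.0 Fu -6.56 Fz 3.36 36.18 0.3031 23.6
38.0 Fu -6.77 Fz 3.61 37.17 0.3031 23.8
39.0 Fu -6.56 Fz 3.17 38.25 0.3031 23.6
40.0 Fu -5.95 Fz 3.3 39.4 0.3031 23.4
41.0 Fu -5.0 Fz 3.15 40.64 0.3032 23.4
42.0 Fu -3.15 Fz 1.94 42.13 0.3033 23.6
43.0 Fu -1.47 Fz 1.43 43.37 0.3034 23.5
44.0 Fu 0.13 Fz 1.15 44.41 0.3035 23.6
45.0 Fu -0.52 Fz 0.85 45.1 0.3035 23.6
46.0 Fu -1.41 Fz 1.83 45.95 0.3034 23.2
49.0 Fu -0.96 Fz 1.38 49.22 0.3034 23.5
52.0 Fu -0.23 Fz 1.0 52.27 0.3034 23.4
55.0 Fu -0.63 Fz 1.32 55.24 0.3034 23.5
58.0 Fu -0.41 Fz 1.77 58.2 0.3034 23.5
61.0 Fu -0.32 Fz 1.09 61.2 0.3034 23.5
64.0 Fu -0.46 Fz 1.46 64.19 0.3034 23.1
67.0 Fu -0.92 Fz 1.56 67.21 0.3034 23.5
70.0 Fu -0.35 Fz 1.4 70.21 0.3034 23.5
26.6
```

View pics/t5w.png

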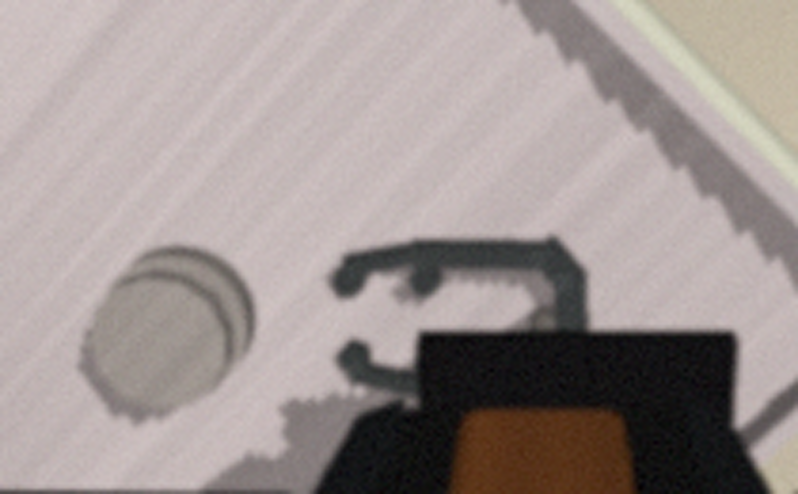

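```bash
python3 - <<'E'
from h import *
ar=np.radians(60.7);u=np.array([np.cos(ar),np.sin(ar)]);sp=np.array([.5541,.0239])
z=.3037
bot.movel([*(sp+.0575*u),z],rate=.05);bot.hold(.15);print(fz(6),bot.sense()["time_s"])
p,d,C=shot("wrist");cv2.imwrite("pics/t6w.png",cv2.resize(p[130:260,180:390],None,fx=3.8,fy=3.8,interpolation=2))
E
```

```text
(array([-0.52901283, -1.03390546,  0.7221392 ]), array([0.29246973, 0.2919244 , 0.28249535]), array([0.5820889 , 0.07382974, 0.30357602])) 27.25
```

View pics/t6w.png

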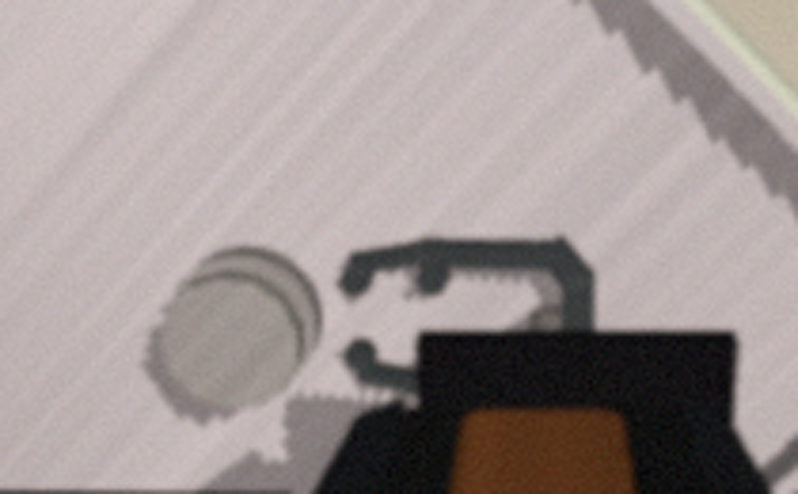

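```bash
python3 - <<'E'
from h import *
ar=np.radians(60.7);u=np.array([np.cos(ar),np.sin(ar)]);sp=np.array([.5541,.0239])
z=.3035
bot.movel([*(sp+.078*u),z],rate=.08);print(fz(4))
bot.movel([*(sp+.065*u),z],rate=.6);bot.hold(.15);print(fz(6),bot.sense()["time_s"])
p,d,C=shot("wrist");cv2.imwrite("pics/t7w.png",cv2.resize(p[130:260,180:390],None,fx=3.8,fy=3.8,interpolation=2))
E
```

```text
(array([0.75943361, 0.71690458, 0.40504444]), array([0.49432243, 0.19440501, 0.36865341]), array([0.59280971, 0.09290386, 0.30359491]))
(array([-0.19720732, -0.72259529,  1.09615614]), array([0.33622405, 0.41609596, 0.51080605]), array([0.58578351, 0.08033029, 0.30351307])) 28.1917
```

View pics/t7w.png

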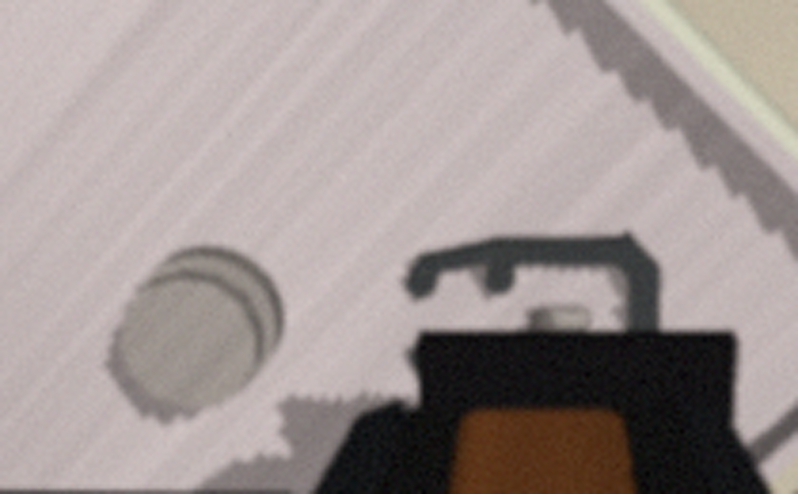

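```bash
python3 - <<'E'
from h import *
ar=np.radians(60.7);u=np.array([np.cos(ar),np.sin(ar)]);sp=np.array([.5541,.0239])
bot.movel([*(sp+.065*u),.312],rate=.05);print(fz(6)[0])
bot.movel([*(sp+.065*u),.345],rate=.12)
a=np.radians(2.5);X,Y=.4467,-.3084
bot.move_pose([X,Y,.345],quat(a));bot.hold(.2)
p,d,C=shot("side");cv2.imwrite("pics/t8d.png",cv2.resize(p[100:250,250:450],None,fx=4,fy=4,interpolation=2))
p,d,C=shot("scene");cv2.imwrite("pics/t8s.png",cv2.resize(p[140:290,210:420],None,fx=3.8,fy=3.8,interpolation=2))
print(fz(8)[0],bot.sense()["time_s"])
E
```

```text
[-0.14739561 -0.16972185 -0.72714557]
[ 0.34480522  0.16943488 -0.48000025] 30.925
```

View pics/t8d.png

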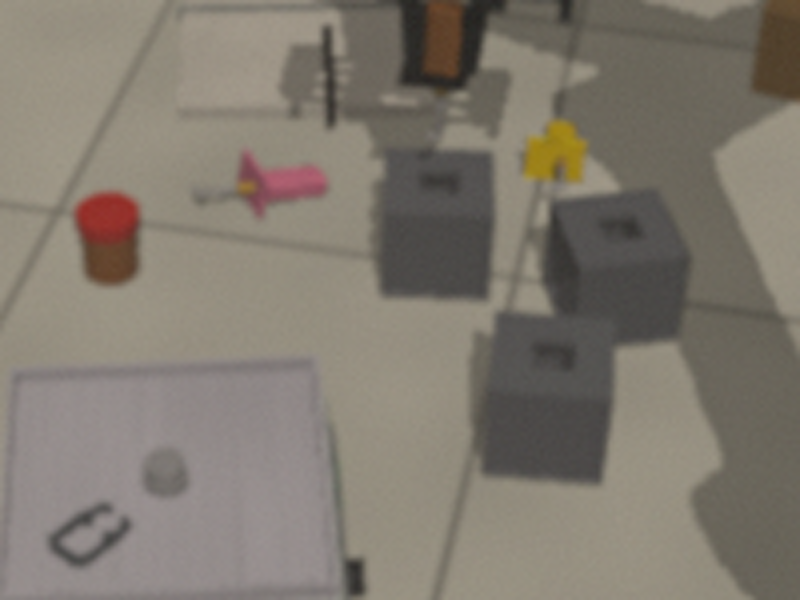

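View pics/t8s.png

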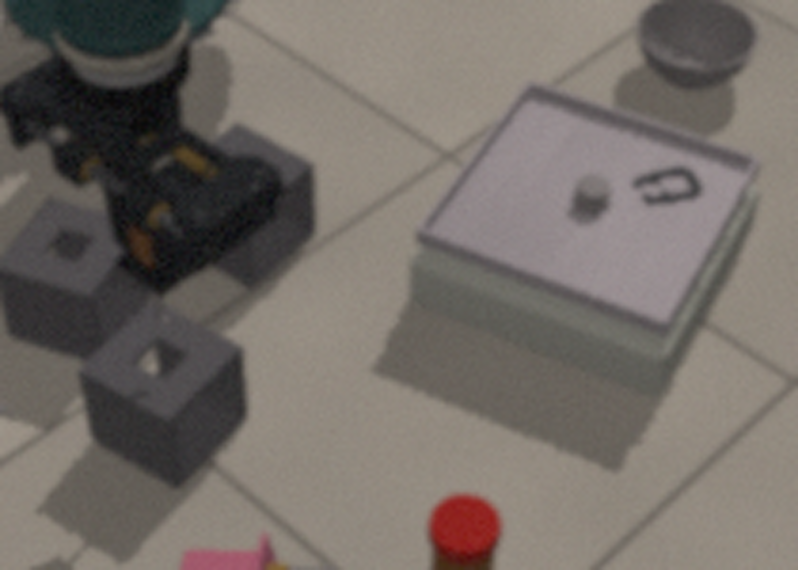

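```bash
python3 - <<'E'
from h import *
X,Y=.4467,-.3084
ok=1
for z in(.312,.306,.302,.298,.29,.28,.27,.262,.257):
    bot.movel([X,Y,z],rate=.06);F,sd,E=fz(4);print(z,F.round(2))
    if np.abs(F-[0,0,-.5]).max()>3.5: ok=0;print("stop");break
if ok:
    z=.257
    while z>.2505:
        z-=.0007;bot.movel([X,Y,z],rate=.03);F,sd,E=fz(5)
        if F[2]>.9: break
    print("seat",z,F.round(2),bot.sense()["time_s"])
p,d,C=shot("side");cv2.imwrite("pics/t9d.png",cv2.resize(p[100:200,310:430],None,fx=5,fy=5,interpolation=2))
E
```

```text
0.312 [ 0.08  0.28 -0.77]
0.306 [-0.32  0.38 -0.52]
0.302 [-0.05  0.07 -0.65]
0.298 [-0.27  0.13 -0.69]
0.29 [-0.35  0.41 -0.33]
0.28 [ 0.14 -0.18 -0.79]
0.27 [-0.12 -0.32 -0.3 ]
0.262 [-0.07 -0.05 -0.54]
0.257 [-0.22  0.37 -0.98]
seat 0.2514000000000002 [-2.33  1.38  4.92] 36.4583
```

View pics/t9d.png

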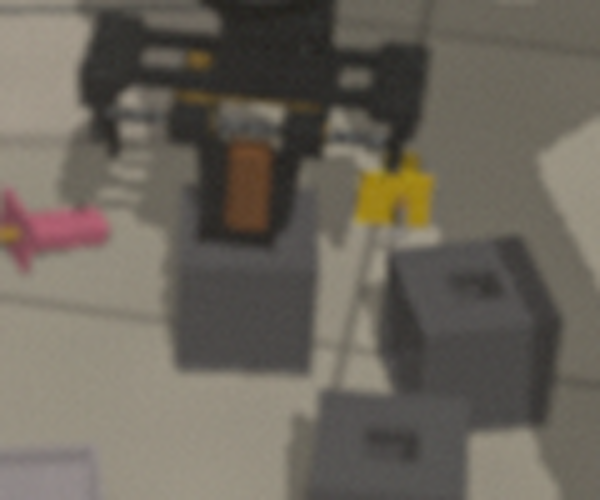

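Seated on the plate at TCP z ≈ 0.252, the same height as at pick-up. I release it, go up and look again.

```bash
python3 - <<'E'
from h import *
X,Y=.4467,-.3084
bot.movel([X,Y,.252],rate=.02)
bot.grip(.6);bot.hold(.2)
bot.movel([X,Y,.34],rate=.12)
ar=np.radians(-60);z=np.array([-np.sin(ar),np.cos(ar)]);P=np.array([.45,-.305])-.055*z
bot.move_pose([*P,.40],quat(ar));bot.hold(.3)
p,d,C=shot("wrist","f1");shot("scene","f1s");shot("side","f1d")
print(bot.sense()["time_s"],bot.sense()["contact_force"],proj("wrist",C,[[.4467,-.3084,.137],[.4467,-.3084,.082]]))
p=cv2.imread("pics/f1.png")[60:220,220:440];q=cv2.imread("pics/f1d.png")[110:260,230:440]
cv2.imwrite("pics/f2.png",np.hstack([cv2.resize(p,(400,400),interpolation=2),cv2.resize(q,(400,400),interpolation=2)]))
E
```

```text
39.8417 [-0.16211598  0.07663305 -0.14001439] [[325.02710794 138.44071141]
 [324.55724008 132.46726043]]
```

View pics/f2.png

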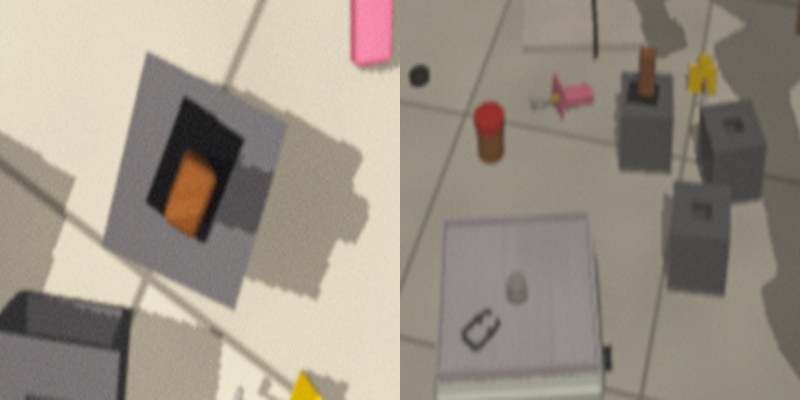

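View pics/f1s.png

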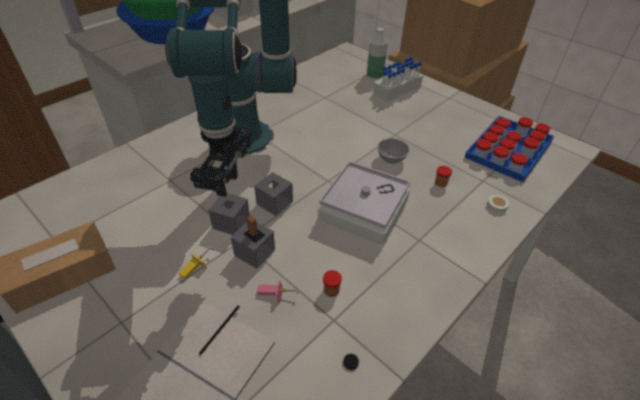

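```bash
python3 -c "
from h import *
bot.job_done();print(bot.sense()['time_s'])"
```

```text
the job is handed in; nothing more can be done
the job is handed in; nothing more can be done
```

The ring is off the spindle and lying in the tray, the pick is back in its stand, and the job was handed in at about 40 s of the 64 s allowed.

- **Pick:** I took the one with the wooden handle from the farthest stand.
- **Feel:** I lowered the hook inside the ring's window until it touched the tray, pressing with about 3–4 N at most.
- **Pull:** I hooked the toe under the bridge and drew the ring out. The pull peaked at about 7 N, and the prongs let go after about 8–10 mm.
- **Return:** I hung the pick back at the height it came from. It met about 5 N as it seated.

**What went wrong:** on my first slow retreat, the ring rode back towards the spindle on the hook's toe, up to about 4 mm from the shoulder. I pulled it out again and backed off quickly, which left it lying free.

**Last checks:** the final pictures show the ring in the tray clear of the spindle, the pick upright with its flange flat on the stand, and the bowl and jars where they were. I judged that the ring lies flat by eye in three views and did not measure it. The measured pick and stand heights were within about 2 mm of the text.

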